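# Clamp a coat hook with the ratchet handle

## Robot

A 6-joint arm with a two-finger parallel gripper is mounted at the origin on the work surface. World frame = base frame: x ahead of the robot, y to its left, z up, the work surface at z = 0. Lengths are in m, angles in rad, forces in N, time in s.
With the tool pointing down it reaches from about 0.35 to 0.775 m from the base axis. Payload 7.3 kg.
Tool frame: the origin (TCP) lies midway between the tips of the shut fingers; the grasp point (between the pads) lies 19 mm behind it; z points along the fingers, y is the direction in which the jaws open and shut (so a half turn about z gives the same grasp; the last joint's range is limited). The gripper opens to 92 mm and grips with 3 to 60 N. Pads are 19 mm wide; open, the fingers measure 130 mm over their backs; the gripper's body (75 mm by 190 mm) begins 47 mm behind the grasp point.
Start: joints at [-1.375, 0.342, 1.524, -0, 1.275, -0.146], TCP at [0.176, -0.495, 0.227] pointing down, gripper open.
Joint ranges: [-2.53, 2.53], [-0.77, 2.02], [0.04, 2.7], [-1, 4.14], [0.28, 2.66], [-3.11, 3.11]. Speed limits (rad/s): [2.57, 2.57, 3.14, 3.14, 3.14, 3.14].

## Interface

Orientations are given as [roll, pitch, yaw] about the fixed x, y, z axes, in that order (R = Rz(yaw) Ry(pitch) Rx(roll)).
In Python, from cell import robot gives the robot as it stands.
- The arm moves only by the shell command python3 -m crank 'ROWS' [FORCE]. ROWS is a JSON object of lists of equal length, an entry for each row: "claw": the opening, from 0 (shut) to 1 (fully open); "delta_pos": the shift along the tool's x, y, z in units of 25 mm (1.0 is 25 mm), a list of three; "roll": the turn about the tool's z in units of 6 degrees (1.0 is 6 degrees). In form: {"claw": [claw, ...], "delta_pos": [[dx, dy, dz], ...], "roll": [roll, ...]}. A call has exactly 8 rows; each row is the pose to reach, as a shift and turn from the pose commanded when the call began, along the tool's axes at that moment; what a row does not reach only later rows make up. A row lasts 1/12 s, in which the tool goes at most 41.7 mm and 7.16 degrees, less where a joint would pass 70% of its speed; a pose out of reach is approached as far as the arm can. A call with a gripper value outside its range is refused whole. The fingers move at their own pace and stop on an object; FORCE is the grip in N (left out, the last holds). Time passes only in rows, so rows that repeat a pose let the fingers close, or fill a call up. It gives the time, the measured TCP pose, the force and the opening at its end, in the units of the state.
- robot.observe(): the state, without advancing time (a new reading comes with each control period).
- robot.read_camera(name): name is "side" or "top"; returns a dict with "color" (480x640x3 uint8, blue, green, red), "fx", "fy", "cx", "cy" (pixels), "k1" (the pictures are not rectified: a ray, as slopes to the right and down, at radius r is drawn at 1 + k1 r^2 times it, then the intrinsics apply), "rvec" (rotation vector, rad) and "tvec" (3), from world to camera coordinates, as OpenCV has them. Camera axes: x right, y down, z forward; pixel columns grow to the right and rows downward; lengths in m; the calibration is good to about 2 mm. A picture is of the moment at which its call begins. There is no depth.
- robot.hand_in(): hands the job in, once; it reports no verdict.
The state is a dict: "time": time; "qpos": joint angles; "qvel": joint speeds; "joint_efforts": joint torques, N m; "tool_pos": TCP position; "tool_rot": TCP orientation; "contact_force": force on the tool from outside, world axes, zero at the start; "torque": the same for the moment, N m; "opening": finger opening in m.
Only numpy, scipy, OpenCV 4.12 (cv2) and the standard library are available. Lean on these libraries where they do the work, as an engineer would, in place of code of your own. Each camera call takes 0.05 s, during which the arm holds its last target.

## Task

Slide the loose coat hook's foot plate into the clamp, under the screw foot, until it butts against the back stop. Then swing the ratchet handle to and fro between its two stop pins until the screw foot has come down and grips the plate firmly: stop as soon as pushing the knob clockwise, short of the pin, takes about 10 N, for from about 15 N the plate would be bruised. Let go, leaving the hook home and clamped, and the other things on the shelf undisturbed.

Things in the scene. Friction and masses are not known exactly. Their poses are not given: they have to be found in the camera images.
- clamp: dark steel clamp fixed to the shelf: 2 guide rails 12 mm high, 59 mm channel between, a bridge over it (z 48 to 56 mm, 77 mm wide, x -28 to +28 mm). Origin: on the shelf, on the vertical screw axis. +x runs from the open flared mouth (x = -70 mm) to the back stop (face at x = +30 mm); +z up. The channel floor is the shelf. Only the knob is higher than 82 mm.
- head: middle of the bridge, carrying the screw, wheel, handle and screw foot; origin and axes as the clamp's. The foot is a 44 mm steel disc under the bridge on the screw axis; it starts 2 to 9 mm above the plate's top (not measured), sinks 2.5 mm per radian of wheel turn and presses through a spring washer. 10 N at the knob presses the plate with about 50 N, 15 N with about 80 N.
- wheel_mid (a point): centre of the toothed ratchet wheel (60 mm across) on the bridge, on the screw axis, 62 mm up. It turns clockwise (from above) with the handle and stays put when the handle swings back. 16 teeth, 0.393 rad each: a back swing of 1.2 rad picks up 3. Running free the knob takes 1 to 5 N clockwise, about 1 N back; once the foot touches, the force rises about 13 N per radian of turn.
- handle (a joint): ratchet handle, rad: 0 = pointing along the clamp's +x, grows clockwise seen from above (tightening); the stop pins block it at -0.70 and +0.70. It stays where it is left.
- knob (a point): centre of the black upright knob at the handle's end, a cylinder 22 mm in diameter, 100 mm from the screw axis, free from 78 mm to 130 mm above the shelf; this point is 106 mm above the shelf, 24 mm below the knob's top. Below it is the flat handle bar, 16 mm wide, top at 78 mm.
- hook: loose aluminium coat hook, 0.3 kg, standing on its foot plate: plate 90 mm (x) by 56 mm (y) by 8 mm. Origin: centre of the plate's underside; +x points to the plate's free end, which goes into the clamp first; the upright blade and the curved hook arm are at the -x end. Fully home its origin is at x = -15 mm, y = 0 in the clamp's frame with the axes parallel (1.5 mm of play to each rail).
- hook_blade (a point): centre of the hook's upright blade, 33 mm behind the hook's origin (x = -33 mm) and 56 mm above the plate's underside: blade 14 mm thick (y), 20 mm wide (x), from 8 to 88 mm high. Fully home it is at x = -48 mm, y = 0 in the clamp's frame.
- nail_tray: teal plastic tray with nails, 120 x 90 x 25 mm, bystander; origin under its centre
- paperweight: round glass paperweight, 72 mm across, 46 mm high, bystander; origin under its centre
- hook_case: closed plastic case, 80 x 60 x 30 mm, bystander; origin under its centre
- rail_slider: chrome picture rail slider, 50 x 30 x 32 mm, bystander; origin under its centre
Mind the look-alikes: they are no part of the job. Of the things like the hook, leave any that is purple; of the rest the smaller one is meant.

How it is judged:
By the outcome, as a careful person would: the job done as asked, in the order asked, and still so for the second after the job is handed in, with the robot touching nothing.
It also fails if it takes over 67 s, if anything falls off the work surface, if the arm or the gripper's body presses on something with over 40 N, if the wrist force passes 120 N, or if a joint passes its speed limit or range.

## Working session

There is one attempt and no reset: what is moved stays moved. The work goes in short steps, Python scripts to look and compute and a shell command to move; the robot and the scene stay as the last step left them, time stands still between calls to the robot, and variables do not carry over. Pictures are saved under pics/ and viewed, and the job is handed in when it is done.

```bash
ls; mkdir -p pics; cat > h.py <<'E'
import numpy as np,cv2
from cell import robot
def cam(n):
    c=robot.read_camera(n); return c
def K(c): return np.array([[c['fx'],0,c['cx']],[0,c['fy'],c['cy']],[0,0,1.]])
def D(c): return np.array([c['k1'],0,0,0,0.])
def proj(c,P):
    return cv2.projectPoints(np.array(P,float).reshape(-1,3),np.array(c['rvec'],float),np.array(c['tvec'],float),K(c),D(c))[0].reshape(-1,2)
def ray(c,px):
    u=cv2.undistortPoints(np.array(px,float).reshape(-1,1,2),K(c),D(c)).reshape(-1,2)
    R=cv2.Rodrigues(np.array(c['rvec'],float))[0];t=np.array(c['tvec'],float).ravel()
    d=np.c_[u,np.ones(len(u))]@R; return -R.T@t,d
def onz(c,px,z):
    o,d=ray(c,px); return o+d*((z-o[2])/d[:,2])[:,None]
E
python3 - <<'E'
from h import *
import pickle
for n in('top','side'):
    c=cam(n);cv2.imwrite(f'pics/{n}0.png',c['color']);pickle.dump(c,open(n+'0.pkl','wb'))
    print({k:v for k,v in c.items() if k!='color'})
print(robot.observe())
E
```

```text
pics
{'fx': 480.0749175477351, 'fy': 480.0749175477351, 'cx': 323.73423438863165, 'cy': 240.3066207361868, 'k1': -0.058606329246296135, 'rvec': array([ 2.16453128, -2.12442913,  0.12115398]), 'tvec': array([-0.03541985,  0.55747493,  0.9683946 ])}
{'fx': 462.09814735697205, 'fy': 462.09814735697205, 'cx': 316.19163540147116, 'cy': 234.5410898205312, 'k1': -0.06664849462266464, 'rvec': array([ 0.23737319, -2.89635771,  1.0662776 ]), 'tvec': array([0.52770078, 0.1766582 , 0.83054363])}
{'time': 0.1, 'qpos': array([-1.37499381e+00,  3.42654421e-01,  1.52493788e+00,  8.32204116e-06,
        1.27539227e+00, -1.46002829e-01]), 'qvel': array([ 1.27949063e-04,  1.23399219e-03, -7.14474855e-04, -1.35008303e-05,
       -3.01443063e-04,  1.44130621e-04]), 'joint_efforts': array([ 2.54863247e-03, -4.32007456e+01, -2.44692492e+01,  7.21649034e-02,
        5.26520493e-02, -3.55008660e-05]), 'tool_pos': array([ 0.17592354, -0.49425632,  0.22610803]), 'tool_rot': array([-3.14021670e+00, -2.10376939e-04,  3.41802768e-01]), 'contact_force': array([-0.57637442,  0.17970785, -0.30085007]), 'torque': array([-0.01183328,  0.03153112,  0.03903853]), 'opening': 0.09162563177628608}
```

View pics/top0.png

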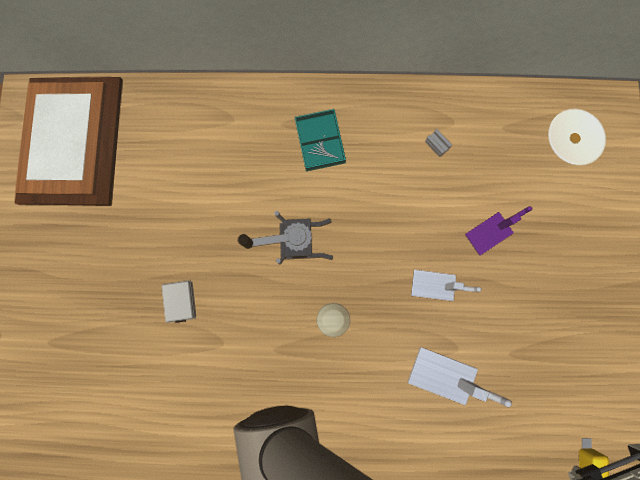

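View pics/side0.png

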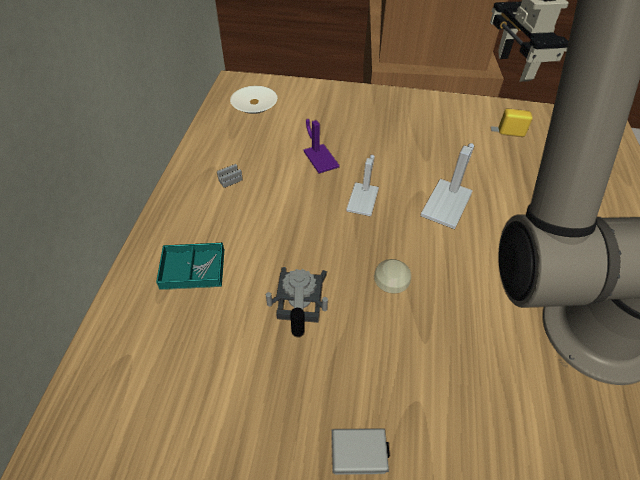

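```bash
python3 - <<'E'
from h import *
import pickle
t=pickle.load(open('top0.pkl','rb'));s=pickle.load(open('side0.pkl','rb'))
a=cv2.resize(t['color'][200:310,225:345],None,fx=6,fy=5.4545,interpolation=cv2.INTER_CUBIC)
a=cv2.resize(t['color'][205:275,230:340],None,fx=7,fy=7,interpolation=cv2.INTER_CUBIC);cv2.imwrite('pics/clampT.png',a)
a=cv2.resize(t['color'][255:315,400:490],None,fx=8,fy=8,interpolation=cv2.INTER_CUBIC);cv2.imwrite('pics/hookT.png',a)
a=cv2.resize(s['color'][260:345,255:345],None,fx=7,fy=7,interpolation=cv2.INTER_CUBIC);cv2.imwrite('pics/clampS.png',a)
a=cv2.resize(s['color'][145:225,335:395],None,fx=7,fy=7,interpolation=cv2.INTER_CUBIC);cv2.imwrite('pics/hookS.png',a)
E
```

```text
(no output)
```

View pics/clampT.png

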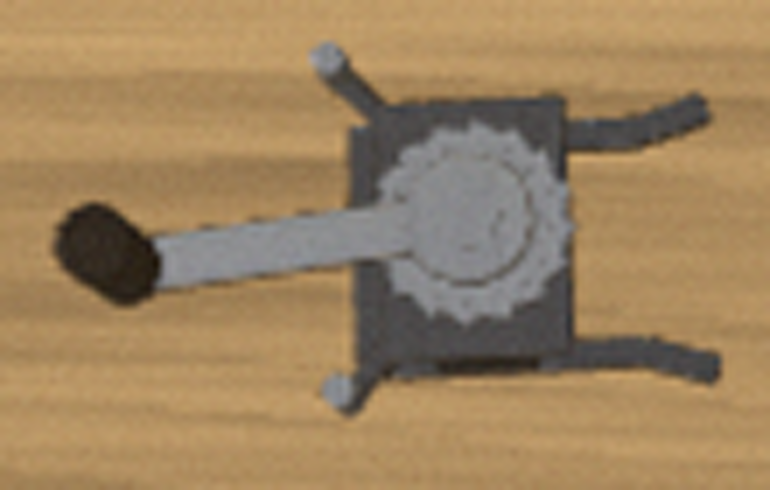

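View pics/hookT.png

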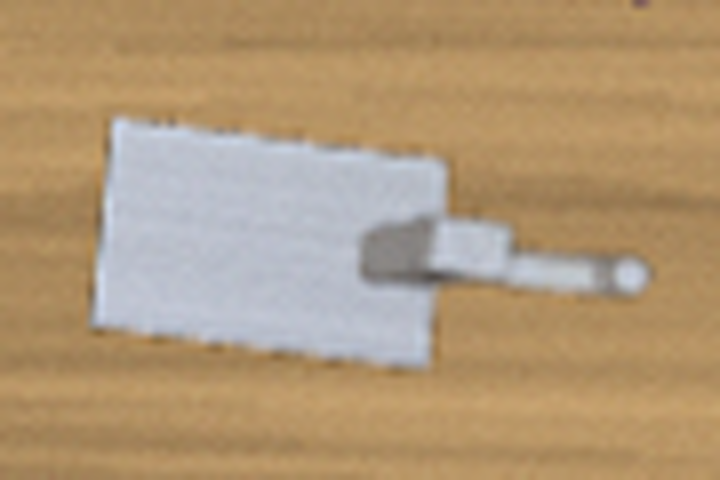

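View pics/clampS.png

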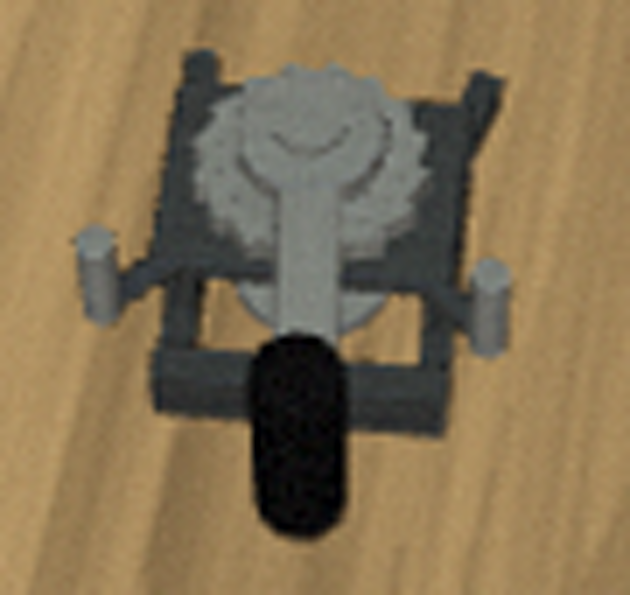

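View pics/hookS.png

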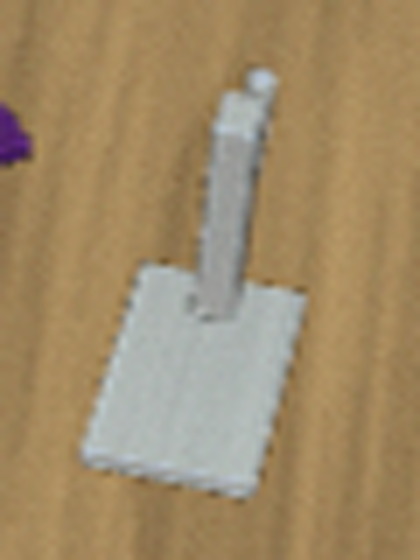

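```bash
cat >> h.py <<'E'
def tri(t,pt,s,ps):
    o1,d1=ray(t,pt);o2,d2=ray(s,ps);out=[]
    for a,b in zip(d1,d2):
        k=np.linalg.lstsq(np.c_[a,-b],o2-o1,rcond=None)[0]
        p,q=o1+k[0]*a,o2+k[1]*b; out.append(np.r_[(p+q)/2,np.linalg.norm(p-q)])
    return np.array(out)
E
python3 - <<'E'
from h import *
import pickle
np.set_printoptions(precision=4,suppress=True)
t=pickle.load(open('top0.pkl','rb'));s=pickle.load(open('side0.pkl','rb'))
def T(p,o,k): return (np.array(p,float)+.5)/k-.5+o
ct=lambda p:T(p,[230,205],7); cs=lambda p:T(p,[255,260],7); ht=lambda p:T(p,[400,255],8); hs=lambda p:T(p,[335,145],7)
print('wheel tri',tri(t,ct([[475,222]]),s,cs([[314,165]])))
print('wheel66',onz(t,ct([[475,222]]),.066),onz(s,cs([[314,165]]),.066))
# pins tops, knob top
print('pins',tri(t,ct([[326,55],[336,388]]),s,cs([[95,240],[490,270]])))
print('knob top',onz(t,ct([[92,240]]),.13),onz(s,cs([[300,360]]),.13))
B=onz(t,ct([[563,98],[573,345],[352,125],[360,362]]),.056);print('bridge',B)
print('bridge yaw of +y edge (right)',np.degrees(np.arctan2(*(B[0]-B[1])[[1,0]])))
hsv=cv2.cvtColor(t['color'],cv2.COLOR_BGR2HSV)
P=onz(t,ht([[115,118],[445,158],[430,368],[94,326]]),.008);print('plateT',P,P.mean(0))
Q=onz(s,hs([[143,265],[305,295],[250,490],[85,455]]),.008);print('plateS',Q,Q.mean(0))
for X in(P,Q): 
  print([np.linalg.norm(X[i]-X[i-1]) for i in range(4)])
print('blade top side',onz(s,hs([[237,105]]),.088),onz(t,ht([[474,248]]),.088), 'ball',tri(t,ht([[632,275]]),s,hs([[262,80]])))
E
```

```text
wheel tri [[0.5613 0.0284 0.0623 0.0013]]
wheel66 [[0.5615 0.0281 0.066 ]] [[0.5601 0.031  0.066 ]]
pins [[0.6068 0.0714 0.081  0.001 ]
 [0.5107 0.0651 0.0829 0.0002]]
knob top [[0.5458 0.1276 0.13  ]] [[0.5447 0.1248 0.13  ]]
bridge [[ 0.6002  0.0039  0.056 ]
 [ 0.5271 -0.0008  0.056 ]
 [ 0.5911  0.066   0.056 ]
 [ 0.5209  0.0615  0.056 ]]
bridge yaw of +y edge (right) 3.640097292182403
plateT [[ 0.5028 -0.2181  0.008 ]
 [ 0.4936 -0.3062  0.008 ]
 [ 0.4379 -0.3015  0.008 ]
 [ 0.4475 -0.2124  0.008 ]] [ 0.4704 -0.2596  0.008 ]
plateS [[ 0.4929 -0.305   0.008 ]
 [ 0.439  -0.2999  0.008 ]
 [ 0.4495 -0.2097  0.008 ]
 [ 0.5018 -0.2159  0.008 ]] [ 0.4708 -0.2576  0.008 ]
[np.float64(0.055591919423840015), np.float64(0.08857896670461701), np.float64(0.05591328517267071), np.float64(0.08963774714892558)]
[np.float64(0.08962654790625144), np.float64(0.05421424792435565), np.float64(0.0908771636082722), np.float64(0.0526219188286416)]
blade top side [[ 0.4686 -0.2959  0.088 ]] [[ 0.4664 -0.2927  0.088 ]] ball [[ 0.4615 -0.339   0.0634  0.0005]]
```

```bash
cat >> h.py <<'E'
def go(x,y,z,yawdeg):
    o=robot.observe();p=np.array(o['tool_pos']);r=o['tool_rot'];yw=r[2]
    d=np.array([x,y,z])-p
    tx=np.array([np.cos(yw),np.sin(yw),0]);ty=np.array([np.sin(yw),-np.cos(yw),0])
    dy=(yawdeg-np.degrees(yw)+180)%360-180
    print('t',round(o['time'],2),'pos',p.round(4),'rot',np.degrees(r).round(2),'F',np.round(o['contact_force'],1),'op',round(o['opening'],4))
    print('delta',np.round([d@tx/.025,d@ty/.025,-d[2]/.025],3),'roll',round(-dy/6,3))
E
python3 -c "
from h import *
go(.467,-.292,.226,83.9)"
```

```text
t 0.1 pos [ 0.1759 -0.4943  0.2261] rot [-1.7992e+02 -1.0000e-02  1.9580e+01] F [-0.6  0.2 -0.3] op 0.0916
delta [ 1.3681e+01 -3.7200e+00  4.0000e-03] roll -10.719
```

```bash
python3 -m crank '{"claw":[1,1,1,1,1,1,1,1],"delta_pos":[[1,-0.3,0],[2.5,-0.7,0],[4,-1.1,0],[5.5,-1.5,0],[7,-1.9,0],[8.5,-2.3,0],[10,-2.7,0],[11.5,-3.1,0]],"roll":[-1,-2.1,-3.2,-4.3,-5.4,-6.5,-7.6,-8.7]}'; python3 -c "
from h import *
go(.467,-.292,.15,83.9)"
```

```text
time: 0.77
tool_pos: [0.4221, -0.3237, 0.2265]
tool_rot: [-3.141, -0.0, 1.258]
contact_force: [-0.0, -1.1, -0.4]
opening: 0.0918
t 0.77 pos [ 0.4221 -0.3237  0.2265] rot [-1.7997e+02 -1.0000e-02  7.2110e+01] F [-0.  -1.1 -0.4] op 0.0918
delta [1.76  1.32  3.058] roll -1.966
```

```bash
python3 -m crank '{"claw":[1,1,1,1,1,1,1,1],"delta_pos":[[0.8,0.6,0.3],[1.6,1.2,1],[1.76,1.32,2],[1.76,1.32,3],[1.76,1.32,3],[1.76,1.32,3],[1.76,1.32,3],[1.76,1.32,3]],"roll":[-1,-1.96,-1.96,-1.96,-1.96,-1.96,-1.96,-1.96]}'; python3 - <<'E'
from h import *
go(.467,-.292,.037,83.9)
t=cam('top');cv2.imwrite('pics/top1.png',t['color'][200:360,360:560].repeat(4,0).repeat(4,1)[:600])
s=cam('side');cv2.imwrite('pics/side1.png',s['color'][70:220,300:480].repeat(4,0).repeat(4,1))
E
```

```text
time: 1.43
tool_pos: [0.4665, -0.2947, 0.1535]
tool_rot: [3.139, 0.002, 1.457]
contact_force: [-0.3, -0.1, -0.8]
opening: 0.0915
t 1.43 pos [ 0.4665 -0.2947  0.1535] rot [1.7986e+02 1.0000e-01 8.3500e+01] F [-0.3 -0.1 -0.8] op 0.0915
delta [0.111 0.008 4.658] roll -0.066
```

View pics/side1.png

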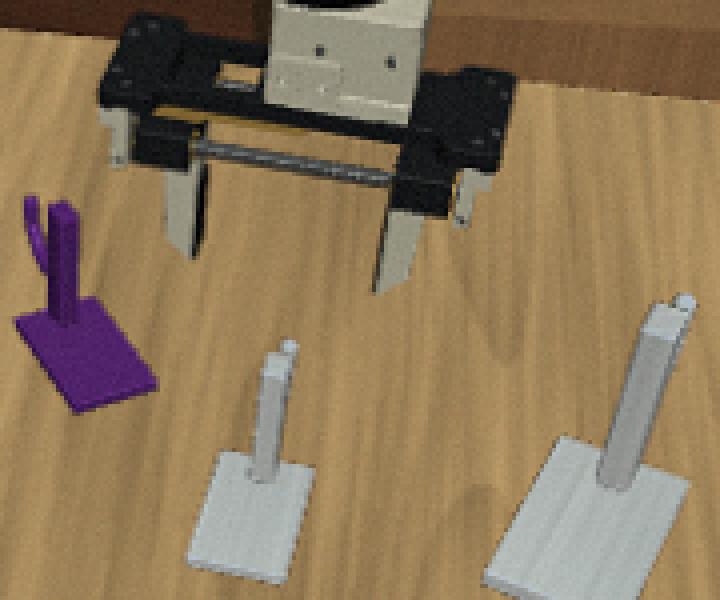

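View pics/top1.png

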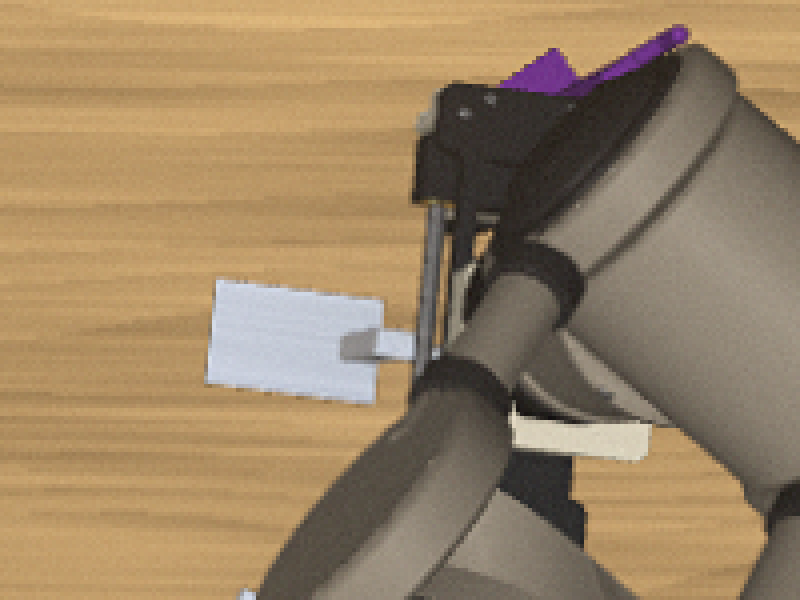

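```bash
python3 - <<'E'
from h import *
import pickle
np.set_printoptions(precision=4,suppress=True)
t=pickle.load(open('top0.pkl','rb'));s=pickle.load(open('side0.pkl','rb'))
print('purple plate',onz(t,[[466,233],[500,212],[514,232],[480,254]],.008))
print('purple blade top tri/ball',tri(t,[[510,224],[530,209]],s,[[315,122],[307,122]]))
print('big blade top',tri(t,[[480,392],[508,404]],s,[[466,148],[471,146]]))
E
```

```text
purple plate [[ 0.5831 -0.331   0.008 ]
 [ 0.6306 -0.4063  0.008 ]
 [ 0.5871 -0.4356  0.008 ]
 [ 0.538  -0.3604  0.008 ]]
purple blade top tri/ball [[ 0.5954 -0.3937  0.0988  0.0131]
 [ 0.6304 -0.4541  0.0527  0.0022]]
big blade top [[ 0.2697 -0.3183  0.1311  0.0018]
 [ 0.2419 -0.3859  0.0868  0.0019]]
```

```bash
python3 -m crank '{"claw":[1,1,1,1,1,1,1,1],"delta_pos":[[0.1,0,0.5],[0.1,0,1.3],[0.1,0,2.2],[0.1,0,3.1],[0.1,0,4],[0.1,0,4.5],[0.1,0,4.65],[0.1,0,4.65]],"roll":[-0.06,-0.06,-0.06,-0.06,-0.06,-0.06,-0.06,-0.06]}'; python3 - <<'E'
from h import *
go(.467,-.292,.037,83.9)
s=cam('side');cv2.imwrite('pics/side2.png',s['color'][110:230,310:450].repeat(5,0).repeat(5,1))
E
```

```text
time: 2.2
tool_pos: [0.4661, -0.2914, 0.0353]
tool_rot: [-3.141, -0.0, 1.464]
contact_force: [-0.0, -0.3, 0.3]
opening: 0.0918
t 2.2 pos [ 0.4661 -0.2914  0.0353] rot [-1.7996e+02 -2.0000e-02  8.3880e+01] F [-0.  -0.3  0.3] op 0.0918
delta [-0.019  0.04  -0.068] roll -0.003
```

View pics/side2.png

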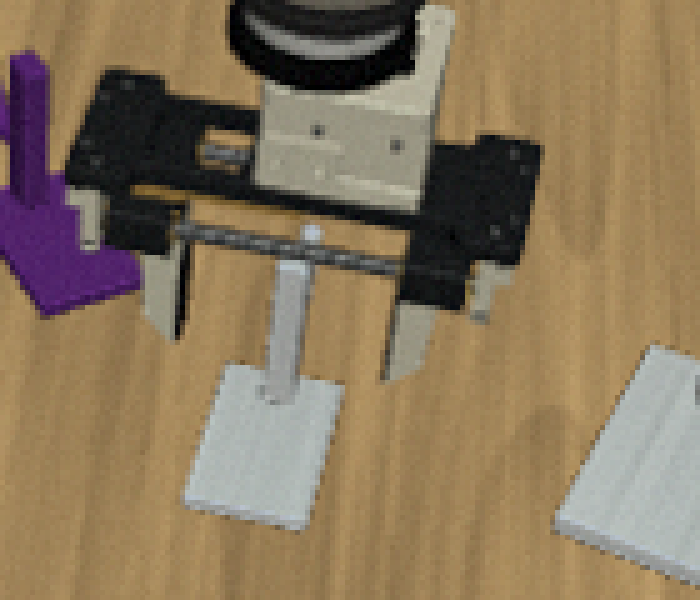

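The blade sits between the open fingers, roughly centred (crop px 290,330). I'll close on it.

```bash
python3 -m crank '{"claw":[0.6,0.4,0.25,0.1,0,0,0,0],"delta_pos":[[0,0,0],[0,0,0],[0,0,0],[0,0,0],[0,0,0],[0,0,0],[0,0,0],[0,0,0]],"roll":[0,0,0,0,0,0,0,0]}' 35; python3 - <<'E'
from h import *
go(.467,-.292,.037,83.9)
s=cam('side');cv2.imwrite('pics/side3.png',s['color'][110:230,310:450].repeat(5,0).repeat(5,1))
t=cam('top');cv2.imwrite('pics/top3.png',t['color'][230:330,380:500].repeat(6,0).repeat(6,1))
E
```

```text
time: 2.92
tool_pos: [0.4663, -0.2913, 0.0355]
tool_rot: [3.142, 0.0, 1.464]
contact_force: [0.6, -1.2, 0.3]
opening: 0.043
t 2.92 pos [ 0.4663 -0.2913  0.0355] rot [1.80e+02 1.00e-02 8.39e+01] F [ 0.6 -1.2  0.3] op 0.043
delta [-0.024  0.032 -0.06 ] roll 0.001
```

View pics/side3.png

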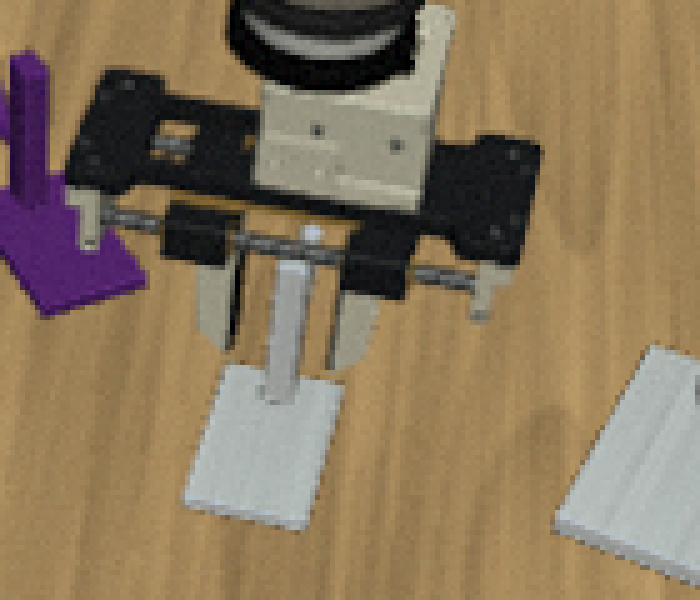

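View pics/top3.png

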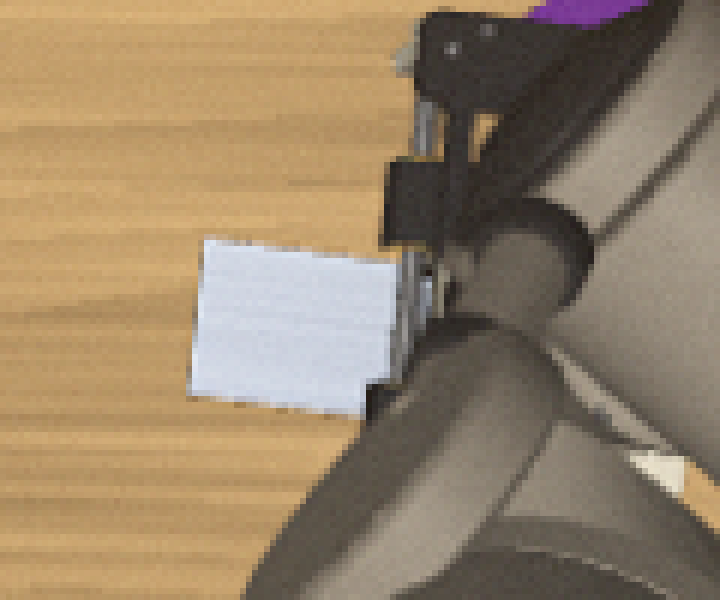

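Fingers are still closing (opening 43 mm). One more call to finish.

```bash
python3 -m crank '{"claw":[0,0,0,0,0,0,0,0],"delta_pos":[[0,0,0],[0,0,0],[0,0,0],[0,0,0],[0,0,0],[0,0,0],[0,0,0],[0,0,0]],"roll":[0,0,0,0,0,0,0,0]}' 35; python3 - <<'E'
from h import *
go(.467,-.292,.037,83.9)
s=cam('side');cv2.imwrite('pics/side4.png',s['color'][110:230,310:450].repeat(5,0).repeat(5,1))
t=cam('top');cv2.imwrite('pics/top4.png',t['color'][230:330,380:500].repeat(6,0).repeat(6,1))
E
```

```text
time: 3.68
tool_pos: [0.4662, -0.2913, 0.0354]
tool_rot: [-3.141, 0.0, 1.464]
contact_force: [-0.9, 0.6, -1.3]
opening: 0.0137
t 3.68 pos [ 0.4662 -0.2913  0.0354] rot [-179.99    0.     83.9 ] F [-0.9  0.6 -1.3] op 0.0137
delta [-0.025  0.036 -0.063] roll 0.001
```

View pics/top4.png

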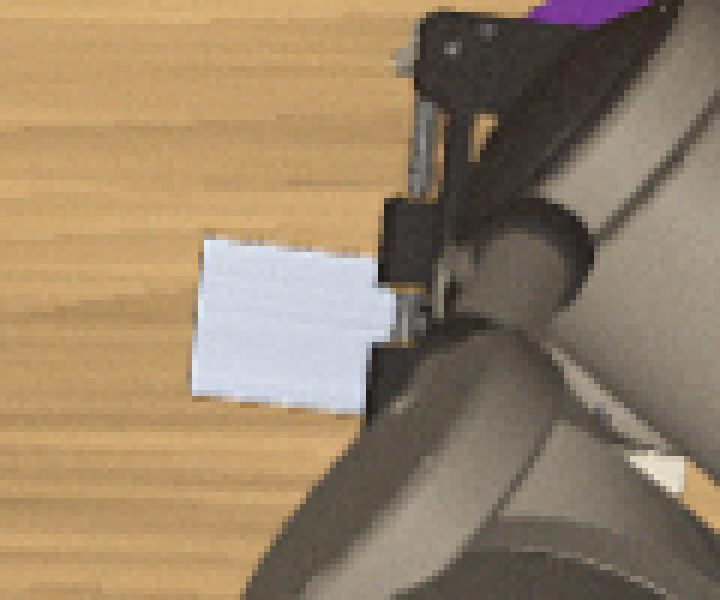

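View pics/side4.png

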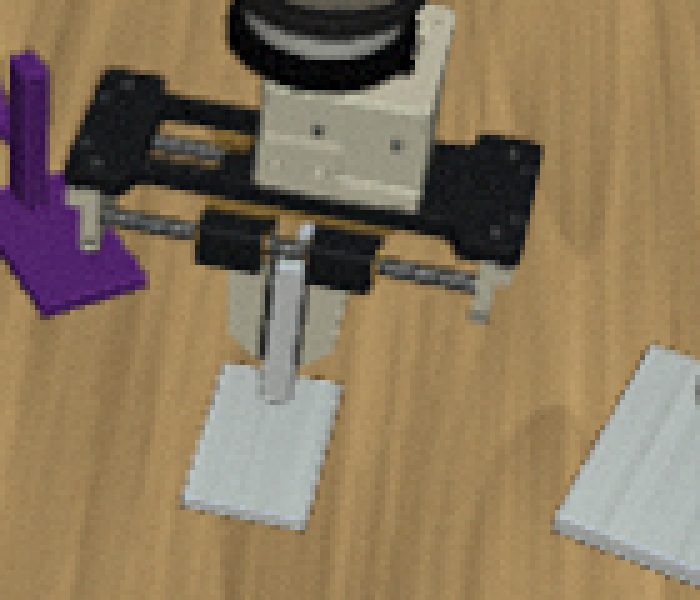

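```bash
python3 -c "
from h import *
go(.5716,-.1426,.0404,93.7)"
```

```text
t 3.78 pos [ 0.4662 -0.2913  0.0354] rot [-179.99    0.     83.9 ] F [-0.9 -0.  -0.3] op 0.014
delta [ 6.362  3.562 -0.199] roll -1.633
```

```bash
python3 -m crank '{"claw":[0,0,0,0,0,0,0,0],"delta_pos":[[0,0,-0.25],[0.6,0.35,-0.25],[1.6,0.9,-0.25],[2.7,1.5,-0.25],[3.8,2.1,-0.25],[4.9,2.7,-0.25],[5.8,3.2,-0.25],[6.36,3.56,-0.25]],"roll":[0,-0.2,-0.4,-0.7,-1,-1.3,-1.5,-1.63]}'; python3 -m crank '{"claw":[0,0,0,0,0,0,0,0],"delta_pos":[[0,0,0],[0,0,0],[0,0,0],[0,0,0],[0,0,0],[0,0,0],[0,0,0],[0,0,0]],"roll":[0,0,0,0,0,0,0,0]}'; python3 - <<'E'
from h import *
import pickle
go(.5716,-.1426,.0404,93.7)
s=cam('side');cv2.imwrite('pics/side5.png',s['color'][180:330,250:400].repeat(4,0).repeat(4,1))
t=cam('top');cv2.imwrite('pics/top5.png',t['color'][200:280,250:410].repeat(5,0).repeat(5,1))
pickle.dump((t,s),open('c5.pkl','wb'))
E
```

```text
time: 4.45
tool_pos: [0.5728, -0.14, 0.0419]
tool_rot: [3.141, -0.001, 1.638]
contact_force: [0.3, 0.0, -3.1]
opening: 0.0139
time: 5.12
tool_pos: [0.5715, -0.1431, 0.0418]
tool_rot: [-3.142, 0.0, 1.634]
contact_force: [0.7, -0.4, -2.3]
opening: 0.0139
t 5.12 pos [ 0.5715 -0.1431  0.0418] rot [-180.      0.     93.64] F [ 0.7 -0.4 -2.3] op 0.0139
delta [0.018 0.006 0.054] roll -0.01
```

View pics/top5.png

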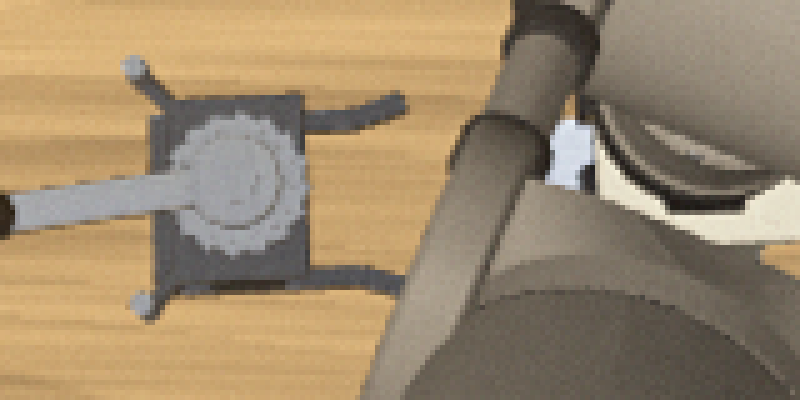

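View pics/side5.png

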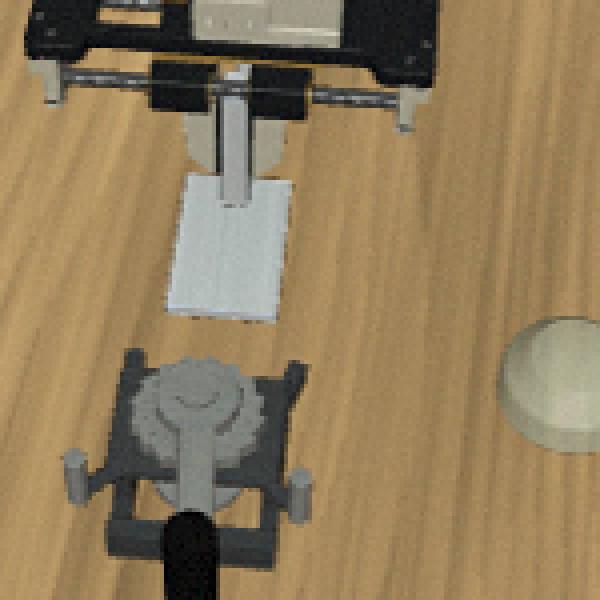

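```bash
python3 - <<'E'
from h import *
import pickle
np.set_printoptions(precision=4,suppress=True)
t,s=pickle.load(open('c5.pkl','rb'))
f=lambda p:(np.array(p,float)+.5)/4-.5+[250,180]
P=onz(s,f([[166,312],[275,321],[187,175],[292,181]]),.008+.0055)
pins=onz(s,f([[75,455],[300,478]]),.082)
w=onz(s,f([[198,411]]),.066)
stop=onz(s,f([[108,521],[275,540]]),.012)
e=np.array([-.0645,.9979]);n=np.array([.9979,.0645])
print(P,pins,w)
for q in(P,pins,w,stop): print(np.c_[q[:,:2]@n,q[:,:2]@e], )
print('tcp',np.array([.5715,-.1431])@n)
d=(P[0]+P[1]-P[2]-P[3]);print('plate yaw',np.degrees(np.arctan2(d[1],d[0])))
E
```

```text
[[ 0.595  -0.0615  0.0135]
 [ 0.5408 -0.065   0.0135]
 [ 0.6017 -0.1528  0.0135]
 [ 0.5464 -0.1579  0.0135]] [[0.6059 0.071  0.082 ]
 [0.5103 0.0665 0.082 ]] [[0.561  0.0294 0.066 ]]
[[ 0.5898 -0.0998]
 [ 0.5355 -0.0998]
 [ 0.5906 -0.1913]
 [ 0.5351 -0.1928]]
[[0.6092 0.0318]
 [0.5135 0.0334]]
[[ 0.5617 -0.0068]]
[[0.6007 0.0209]
 [0.5241 0.023 ]]
tcp 0.5610699
plate yaw 93.83958184125638
```

```bash
python3 -m crank '{"claw":[0,0,0,0,0,0,0,0],"delta_pos":[[0,-0.03,0.12],[0.2,-0.03,0.22],[0.5,-0.03,0.24],[0.8,-0.03,0.24],[1.1,-0.03,0.24],[1.4,-0.03,0.24],[1.7,-0.03,0.24],[2,-0.03,0.24]],"roll":[0,0,0,0,0,0,0,0]}'; python3 - <<'E'
from h import *
import pickle
go(.5716,-.1426,.0358,93.7)
s=cam('side');cv2.imwrite('pics/side6.png',s['color'][180:330,250:400].repeat(4,0).repeat(4,1))
E
```

```text
time: 5.88
tool_pos: [0.5676, -0.0917, 0.0357]
tool_rot: [-3.141, -0.0, 1.636]
contact_force: [0.3, 0.8, -2.5]
opening: 0.0138
t 5.88 pos [ 0.5676 -0.0917  0.0357] rot [-179.99   -0.     93.71] F [ 0.3  0.8 -2.5] op 0.0138
delta [-2.043  0.029 -0.004] roll 0.002
```

View pics/side6.png

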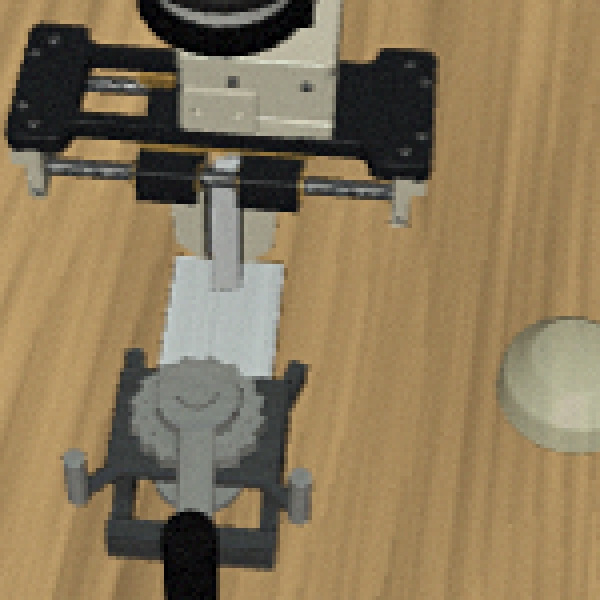

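```bash
python3 -m crank '{"claw":[0,0,0,0,0,0,0,0],"delta_pos":[[0.2,0,0],[0.5,0,0],[0.8,0,0],[1.1,0,0],[1.4,0,0],[1.7,0,0],[2,0,0],[2.2,0,0]],"roll":[0,0,0,0,0,0,0,0]}'; python3 - <<'E'
from h import *
go(.5716,-.1426,.0358,93.7)
s=cam('side');cv2.imwrite('pics/side7.png',s['color'][180:330,250:400].repeat(4,0).repeat(4,1))
E
```

```text
time: 6.6
tool_pos: [0.564, -0.0368, 0.0357]
tool_rot: [-3.141, -0.0, 1.636]
contact_force: [0.2, 0.0, -3.2]
opening: 0.0138
t 6.6 pos [ 0.564  -0.0368  0.0357] rot [-179.99   -0.     93.71] F [ 0.2  0.  -3.2] op 0.0138
delta [-4.241e+00  2.900e-02 -3.000e-03] roll 0.002
```

View pics/side7.png

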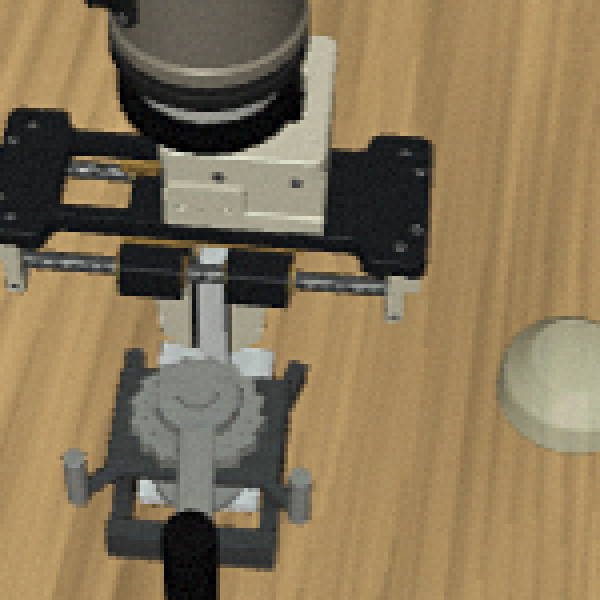

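```bash
python3 -m crank '{"claw":[0,0,0,0,0,0,0,0],"delta_pos":[[0.1,0,0.02],[0.2,0,0.02],[0.3,0,0.02],[0.4,0,0.02],[0.5,0,0.02],[0.58,0,0.02],[0.66,0,0.02],[0.7,0,0.02]],"roll":[0,0,0,0,0,0,0,0]}'; python3 - <<'E'
from h import *
go(.5716,-.1426,.0358,93.7)
E
```

```text
time: 7.32
tool_pos: [0.5632, -0.0204, 0.0354]
tool_rot: [3.141, 0.0, 1.635]
contact_force: [-0.5, -2.4, 1.4]
opening: 0.0139
t 7.32 pos [ 0.5632 -0.0204  0.0354] rot [1.7997e+02 2.0000e-02 9.3690e+01] F [-0.5 -2.4  1.4] op 0.0139
delta [-4.899  0.02  -0.015] roll -0.002
```

```bash
python3 -m crank '{"claw":[0,0,0,0,0,0,0,0],"delta_pos":[[0.02,0,0],[0.04,0,0],[0.06,0,0],[0.08,0,0],[0.1,0,0],[0.12,0,0],[0.14,0,0],[0.14,0,0]],"roll":[0,0,0,0,0,0,0,0]}'; python3 - <<'E'
from h import *
go(.5716,-.1426,.0358,93.7)
s=cam('side');cv2.imwrite('pics/side8.png',s['color'][230:330,260:360].repeat(6,0).repeat(6,1))
E
```

```text
time: 7.98
tool_pos: [0.5631, -0.0177, 0.0355]
tool_rot: [3.141, 0.001, 1.635]
contact_force: [0.3, -6.9, 3.1]
opening: 0.014
t 7.98 pos [ 0.5631 -0.0177  0.0355] rot [1.7996e+02 7.0000e-02 9.3690e+01] F [ 0.3 -6.9  3.1] op 0.014
delta [-5.009  0.017 -0.013] roll -0.001
```

View pics/side8.png

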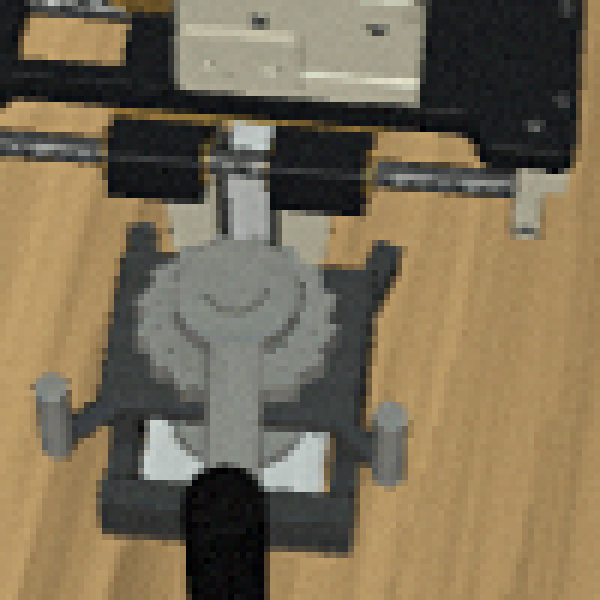

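```bash
python3 -m crank '{"claw":[0,0,0,0,0,0,0,0],"delta_pos":[[0.02,0,0],[0.04,0,0],[0.06,0,0],[0.07,0,0],[0.07,0,0],[0.07,0,0],[0.07,0,0],[0.07,0,0]],"roll":[0,0,0,0,0,0,0,0]}'; python3 - <<'E'
from h import *
go(.5716,-.1426,.0358,93.7)
E
```

```text
time: 8.7
tool_pos: [0.5631, -0.0175, 0.0357]
tool_rot: [3.141, 0.003, 1.635]
contact_force: [-0.4, -11.2, 4.9]
opening: 0.0139
t 8.7 pos [ 0.5631 -0.0175  0.0357] rot [179.95   0.19  93.7 ] F [ -0.4 -11.2   4.9] op 0.0139
delta [-5.017e+00  1.400e-02 -4.000e-03] roll 0.001
```

```bash
python3 -m crank '{"claw":[0,0,0.1,0.2,0.4,0.7,1,1],"delta_pos":[[-0.04,0,0],[-0.06,0,0],[-0.06,0,0],[-0.06,0,0],[-0.06,0,0],[-0.06,0,0],[-0.06,0,0],[-0.06,0,0]],"roll":[0,0,0,0,0,0,0,0]}'; python3 - <<'E'
from h import *
go(.5716,-.1426,.0358,93.7)
s=cam('side');cv2.imwrite('pics/side9.png',s['color'][230:330,260:360].repeat(6,0).repeat(6,1))
E
```

```text
time: 9.37
tool_pos: [0.5626, -0.0164, 0.035]
tool_rot: [-3.141, -0.0, 1.635]
contact_force: [0.8, 0.5, -0.6]
opening: 0.0406
t 9.37 pos [ 0.5626 -0.0164  0.035 ] rot [-1.7997e+02 -2.0000e-02  9.3700e+01] F [ 0.8  0.5 -0.6] op 0.0406
delta [-5.062  0.034 -0.032] roll -0.001
```

View pics/side9.png

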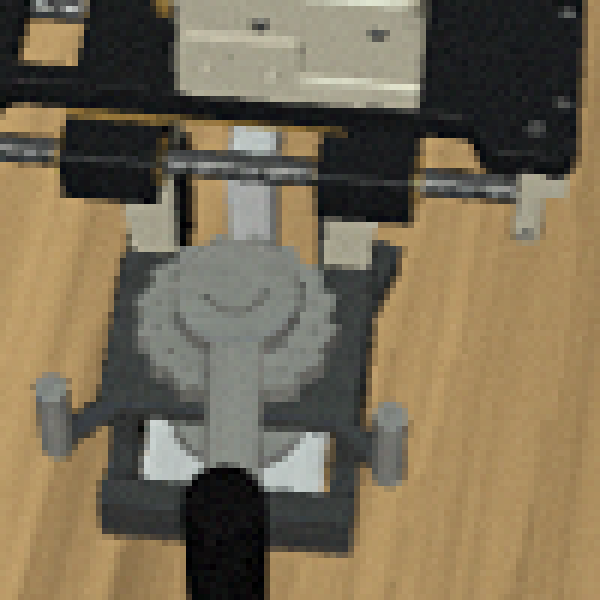

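```bash
python3 -m crank '{"claw":[1,1,1,1,1,1,1,1],"delta_pos":[[0,0,0],[0,0,-0.6],[0,0,-1.6],[0,0,-2.8],[0,0,-4],[0,0,-5.2],[0,0,-6],[0,0,-6.4]],"roll":[0,0,0,0,0,0,0,0]}'; python3 - <<'E'
from h import *
go(.5445,.127,.19,99.1)
E
```

```text
time: 10.08
tool_pos: [0.5639, -0.0168, 0.1985]
tool_rot: [3.137, 0.001, 1.635]
contact_force: [0.3, 0.6, -0.3]
opening: 0.0913
t 10.08 pos [ 0.5639 -0.0168  0.1985] rot [1.7972e+02 7.0000e-02 9.3690e+01] F [ 0.3  0.6 -0.3] op 0.0913
delta [ 5.79  -0.406  0.338] roll -0.902
```

```bash
python3 -m crank '{"claw":[1,1,1,1,1,1,0.7,0.6],"delta_pos":[[0.5,0,0],[1.5,-0.1,0],[2.7,-0.2,0],[3.9,-0.3,0],[5,-0.4,0],[5.6,-0.41,0],[5.79,-0.41,0],[5.79,-0.41,0]],"roll":[-0.1,-0.3,-0.5,-0.7,-0.9,-0.9,-0.9,-0.9]}'; python3 - <<'E'
from h import *
go(.5445,.127,.087,99.1)
import pickle
t=cam('top');s=cam('side');pickle.dump((t,s),open('c10.pkl','wb'))
cv2.imwrite('pics/side10.png',s['color'][200:350,220:380].repeat(4,0).repeat(4,1))
cv2.imwrite('pics/top10.png',t['color'][180:290,220:380].repeat(5,0).repeat(5,1))
E
```

```text
time: 10.75
tool_pos: [0.5422, 0.1286, 0.1936]
tool_rot: [-3.139, -0.0, 1.732]
contact_force: [1.1, -1.5, -1.2]
opening: 0.0826
t 10.75 pos [0.5422 0.1286 0.1936] rot [-1.7984e+02 -1.0000e-02  9.9230e+01] F [ 1.1 -1.5 -1.2] op 0.0826
delta [-0.077  0.08   4.263] roll 0.022
```

View pics/side10.png

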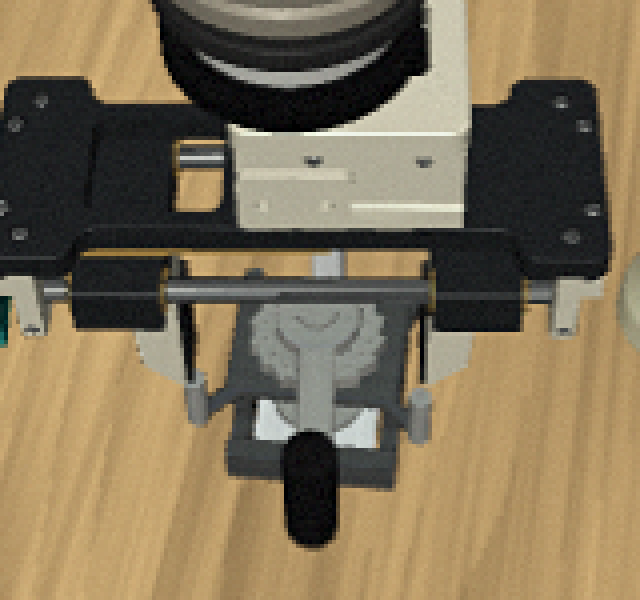

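View pics/top10.png

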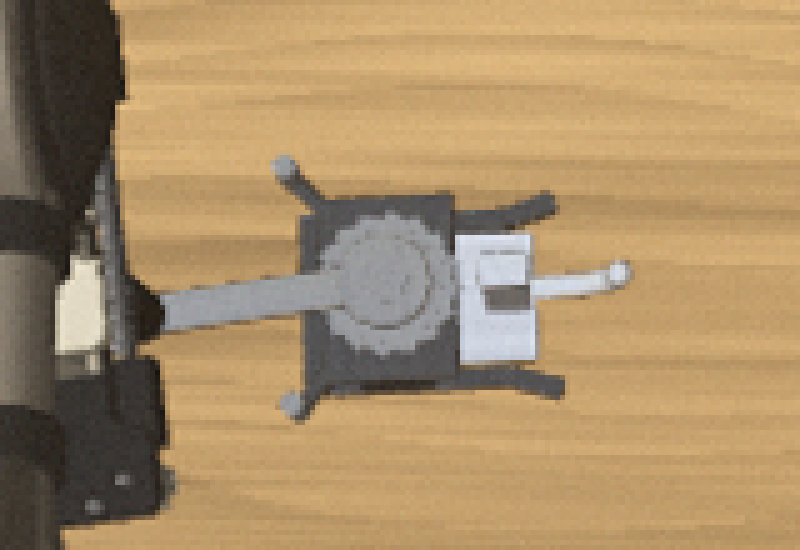

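```bash
python3 -m crank '{"claw":[0.6,0.6,0.6,0.6,0.5,0.4,0.3,0.2],"delta_pos":[[-0.03,0.03,0.5],[-0.06,0.06,1.4],[-0.06,0.06,2.4],[-0.06,0.06,3.3],[-0.06,0.06,4],[-0.06,0.06,4.2],[-0.06,0.06,4.2],[-0.06,0.06,4.2]],"roll":[0,0,0,0,0,0,0,0]}' 20;  python3 - <<'E'
from h import *
go(.5445,.127,.087,99.1)
s=cam('side')
cv2.imwrite('pics/side11.png',s['color'][230:380,220:380].repeat(4,0).repeat(4,1))
E
```

```text
time: 11.52
tool_pos: [0.5455, 0.1251, 0.0907]
tool_rot: [3.141, 0.0, 1.728]
contact_force: [0.2, -0.4, -0.5]
opening: 0.0332
t 11.52 pos [0.5455 0.1251 0.0907] rot [1.7997e+02 1.0000e-02 9.9020e+01] F [ 0.2 -0.4 -0.5] op 0.0332
delta [ 0.08  -0.028  0.147] roll -0.013
```

View pics/side11.png

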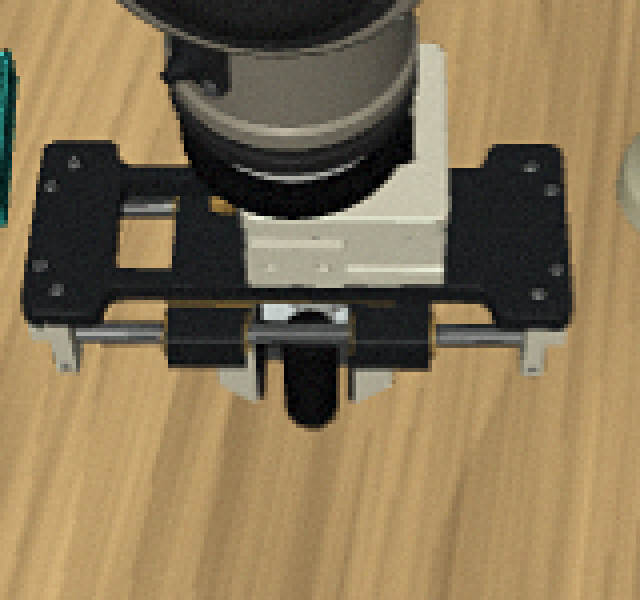

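```bash
python3 -m crank '{"claw":[0.1,0,0,0,0,0,0,0],"delta_pos":[[0.08,0,0.1],[0.08,0,0.1],[0.08,0,0.1],[0.08,0,0.1],[0.08,0,0.1],[0.08,0,0.1],[0.08,0,0.1],[0.08,0,0.1]],"roll":[0,0,0,0,0,0,0,0]}' 20;  cat >> h.py <<'E'
C=np.array([.5605,.0290])
def hk():
    o=robot.observe();p=np.array(o['tool_pos'][:2])-C
    yaw=np.degrees(np.arctan2(p[1],p[0]));F=np.array(o['contact_force'][:2])
    r=np.linalg.norm(p);cw=np.array([p[1],-p[0]])/r
    print('t',round(o['time'],2),'theta',round(np.radians(93.7-yaw),3),'r',round(r*1000,1),'tool-phi',round(np.degrees(o['tool_rot'][2])-yaw,2),'z',round(o['tool_pos'][2],4),'push cw',round(-F@cw,2),'rad',round(-F@p/r,2),'Fz',round(o['contact_force'][2],1),'op',round(o['opening'],4))
E
python3 -c "from h import *;hk()"
```

```text
time: 12.23
tool_pos: [0.5458, 0.1276, 0.0891]
tool_rot: [3.138, 0.001, 1.729]
contact_force: [0.2, -3.6, 6.6]
opening: 0.0212
t 12.23 theta -0.083 r 99.7 tool-phi 0.63 z 0.0891 push cw 0.37 rad 3.59 Fz 6.6 op 0.0212
```

```bash
python3 -m crank '{"claw":[0,0,0,0,0,0,0,0],"delta_pos":[[-0.013,-0.32,-0.05],[-0.051,-0.637,-0.05],[-0.115,-0.951,-0.05],[-0.203,-1.258,-0.05],[-0.316,-1.558,-0.05],[-0.452,-1.847,-0.05],[-0.59,-2.09,-0.05],[-0.59,-2.09,-0.05]],"roll":[-0.76,-1.53,-2.29,-3.06,-3.82,-4.58,-5.25,-5.25]}'
python3 -c "from h import *;hk()"
```

```text
time: 12.9
tool_pos: [0.4949, 0.1049, 0.0892]
tool_rot: [3.141, 0.0, 2.282]
contact_force: [1.2, 1.6, -1.2]
opening: 0.0214
t 12.9 theta -0.648 r 100.4 tool-phi -0.12 z 0.0892 push cw -1.98 rad -0.43 Fz -1.2 op 0.0214
```

```bash
python3 -m crank '{"claw":[0,0,0,0,0,0,0,0],"delta_pos":[[-0.011,0.3,0],[-0.045,0.598,0],[-0.101,0.892,0],[-0.179,1.182,0],[-0.278,1.465,0],[-0.398,1.74,0],[-0.539,2.005,0],[-0.699,2.259,0]],"roll":[0.72,1.43,2.15,2.87,3.58,4.3,5.01,5.73]}'
python3 -c "from h import *;hk()"
```

```text
time: 13.57
tool_pos: [0.55, 0.1282, 0.0892]
tool_rot: [-3.141, 0.001, 1.674]
contact_force: [-0.9, -5.6, 1.2]
opening: 0.0218
t 13.57 theta -0.041 r 99.7 tool-phi -0.14 z 0.0892 push cw 1.49 rad 5.46 Fz 1.2 op 0.0218
```

```bash
python3 -m crank '{"claw":[0,0,0,0,0,0,0,0],"delta_pos":[[-0.02,0.3,0],[-0.065,0.598,0],[-0.121,0.892,0],[-0.199,1.182,0],[-0.298,1.465,0],[-0.418,1.74,0],[-0.559,2.005,0],[-0.719,2.259,0]],"roll":[0.72,1.43,2.15,2.87,3.58,4.3,5.01,5.73]}'
python3 -c "from h import *;hk()"
```

```text
time: 14.23
tool_pos: [0.6077, 0.1162, 0.0892]
tool_rot: [-3.141, 0.002, 1.074]
contact_force: [-3.8, -4.0, 3.1]
opening: 0.0217
t 14.23 theta 0.561 r 99.2 tool-phi -0.04 z 0.0892 push cw 1.42 rad 5.28 Fz 3.1 op 0.0217
```

```bash
python3 -m crank '{"claw":[0,0,0,0,0,0,0,0],"delta_pos":[[-0.031,-0.3,0],[-0.065,-0.598,0],[-0.121,-0.892,0],[-0.199,-1.182,0],[-0.298,-1.465,0],[-0.418,-1.74,0],[-0.559,-2.005,0],[-0.719,-2.259,0]],"roll":[-0.72,-1.43,-2.15,-2.87,-3.58,-4.3,-5.01,-5.73]}'
python3 -c "from h import *;hk()"
python3 -m crank '{"claw":[0,0,0,0,0,0,0,0],"delta_pos":[[-0.011,-0.3,0],[-0.045,-0.598,0],[-0.101,-0.892,0],[-0.179,-1.182,0],[-0.278,-1.465,0],[-0.398,-1.74,0],[-0.539,-2.005,0],[-0.699,-2.259,0]],"roll":[-0.72,-1.43,-2.15,-2.87,-3.58,-4.3,-5.01,-5.73]}'
python3 -c "from h import *;hk()"
```

```text
time: 14.9
tool_pos: [0.5499, 0.1281, 0.0892]
tool_rot: [3.14, -0.0, 1.68]
contact_force: [1.4, -0.5, -0.1]
opening: 0.0217
t 14.9 theta -0.042 r 99.6 tool-phi 0.17 z 0.0892 push cw -1.36 rad 0.61 Fz -0.1 op 0.0217
time: 15.57
tool_pos: [0.495, 0.1051, 0.0892]
tool_rot: [3.141, -0.001, 2.281]
contact_force: [0.3, 3.9, 1.1]
opening: 0.0217
t 15.57 theta -0.646 r 100.4 tool-phi -0.04 z 0.0892 push cw -2.72 rad -2.74 Fz 1.1 op 0.0217
```

```bash
python3 -m crank '{"claw":[0,0,0,0,0,0,0,0],"delta_pos":[[-0.011,0.3,0],[-0.045,0.598,0],[-0.101,0.892,0],[-0.179,1.182,0],[-0.278,1.465,0],[-0.398,1.74,0],[-0.539,2.005,0],[-0.699,2.259,0]],"roll":[0.72,1.43,2.15,2.87,3.58,4.3,5.01,5.73]}'
python3 -c "from h import *;hk()"
```

```text
time: 16.23
tool_pos: [0.5494, 0.128, 0.0892]
tool_rot: [-3.141, 0.0, 1.673]
contact_force: [-2.1, -2.8, 2.1]
opening: 0.0217
t 16.23 theta -0.047 r 99.6 tool-phi -0.52 z 0.0892 push cw 2.41 rad 2.59 Fz 2.1 op 0.0217
```

```bash
python3 -m crank '{"claw":[0,0,0,0,0,0,0,0],"delta_pos":[[-0.01,0.2,0],[-0.035,0.399,0],[-0.06,0.598,0],[-0.095,0.795,0],[-0.14,0.99,0],[-0.195,1.182,0],[-0.257,1.372,0],[-0.331,1.558,0]],"roll":[0.48,0.96,1.43,1.91,2.39,2.87,3.34,3.82]}'
python3 -c "from h import *;hk()"
```

```text
time: 16.9
tool_pos: [0.5889, 0.124, 0.0892]
tool_rot: [-3.141, 0.0, 1.275]
contact_force: [-2.3, 0.7, 2.8]
opening: 0.0216
t 16.9 theta 0.356 r 99.2 tool-phi -0.3 z 0.0892 push cw 2.37 rad -0.07 Fz 2.8 op 0.0216
```

```bash
python3 -m crank '{"claw":[0,0,0,0,0,0,0,0],"delta_pos":[[-0.002,0.11,0],[-0.006,0.22,0],[-0.014,0.33,0],[-0.024,0.439,0],[-0.038,0.548,0],[-0.054,0.657,0],[-0.074,0.765,0],[-0.096,0.873,0]],"roll":[0.26,0.52,0.79,1.05,1.31,1.58,1.84,2.1]}'
python3 -c "from h import *;hk()"
```

```text
time: 17.57
tool_pos: [0.609, 0.1153, 0.0892]
tool_rot: [-3.141, 0.0, 1.056]
contact_force: [-4.2, 0.4, 3.7]
opening: 0.0215
t 17.57 theta 0.577 r 99.0 tool-phi -0.15 z 0.0892 push cw 3.82 rad 1.7 Fz 3.7 op 0.0215
```

```bash
python3 -m crank '{"claw":[0,0,0,0,0,0,0,0],"delta_pos":[[-0.02,-0.3,0],[-0.055,-0.598,0],[-0.111,-0.892,0],[-0.189,-1.182,0],[-0.288,-1.465,0],[-0.408,-1.74,0],[-0.549,-2.005,0],[-0.709,-2.259,0]],"roll":[-0.72,-1.43,-2.15,-2.87,-3.58,-4.3,-5.01,-5.73]}'
python3 -c "from h import *;hk()"
python3 -m crank '{"claw":[0,0,0,0,0,0,0,0],"delta_pos":[[-0.011,-0.3,0],[-0.045,-0.598,0],[-0.101,-0.892,0],[-0.179,-1.182,0],[-0.278,-1.465,0],[-0.398,-1.74,0],[-0.539,-2.005,0],[-0.737,-2.315,0]],"roll":[-0.72,-1.43,-2.15,-2.87,-3.58,-4.3,-5.01,-5.88]}'
python3 - <<'E'
from h import *
hk()
s=cam('side')
cv2.imwrite('pics/side12.png',s['color'][200:350,220:380].repeat(4,0).repeat(4,1))
t=cam('top')
cv2.imwrite('pics/top12.png',t['color'][180:290,220:380].repeat(5,0).repeat(5,1))
E
```

```text
time: 18.23
tool_pos: [0.5517, 0.1281, 0.0892]
tool_rot: [3.14, -0.001, 1.661]
contact_force: [0.1, 2.5, 1.1]
opening: 0.0215
t 18.23 theta -0.024 r 99.5 tool-phi 0.07 z 0.0892 push cw -0.34 rad -2.53 Fz 1.1 op 0.0215
time: 18.9
tool_pos: [0.495, 0.1049, 0.0892]
tool_rot: [3.141, -0.002, 2.277]
contact_force: [-3.1, 4.5, 3.5]
opening: 0.0218
t 18.9 theta -0.648 r 100.3 tool-phi -0.38 z 0.0892 push cw -0.57 rad -5.42 Fz 3.5 op 0.0218
```

View pics/top12.png

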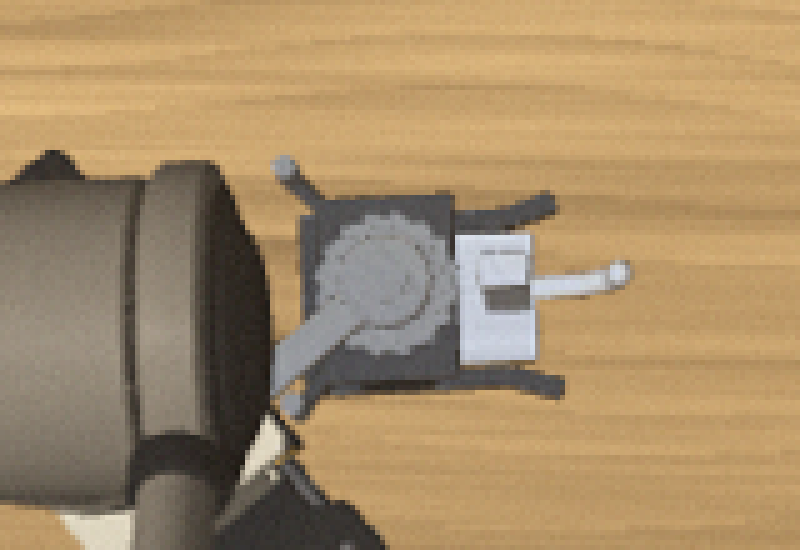

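View pics/side12.png

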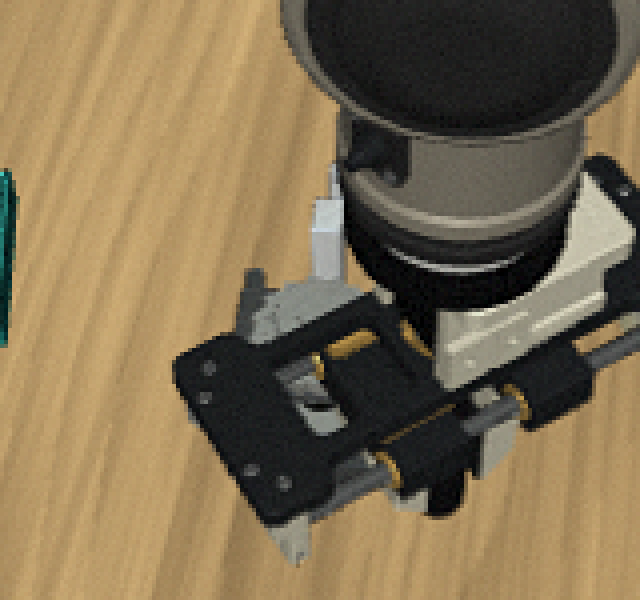

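```bash
python3 -m crank '{"claw":[0,0,0,0,0,0,0,0],"delta_pos":[[0.01,0.15,0],[0.01,0.3,0],[-0.005,0.449,0],[-0.025,0.598,0],[-0.05,0.746,0],[-0.08,0.892,0],[-0.117,1.038,0],[-0.16,1.182,0]],"roll":[0.36,0.72,1.07,1.43,1.79,2.15,2.51,2.87]}'
python3 -c "from h import *;hk()"
```

```text
time: 19.67
tool_pos: [0.52, 0.1203, 0.0892]
tool_rot: [-3.141, -0.001, 1.971]
contact_force: [-5.4, 1.0, 5.7]
opening: 0.0215
t 19.67 theta -0.353 r 99.9 tool-phi -0.98 z 0.0892 push cw 4.59 rad -3.08 Fz 5.7 op 0.0215
```

```bash
python3 -m crank '{"claw":[0,0,0,0,0,0,0,0],"delta_pos":[[0.01,0.1,0],[0.01,0.2,0],[0.01,0.3,0],[0,0.399,0],[-0.011,0.499,0],[-0.025,0.598,0],[-0.041,0.696,0],[-0.06,0.795,0]],"roll":[0.24,0.48,0.72,0.96,1.19,1.43,1.67,1.91]}'
python3 -c "from h import *;hk()"
```

```text
time: 20.33
tool_pos: [0.5389, 0.1263, 0.0891]
tool_rot: [-3.14, -0.0, 1.772]
contact_force: [-4.7, -0.2, 5.7]
opening: 0.022
t 20.33 theta -0.154 r 99.7 tool-phi -1.02 z 0.0891 push cw 4.66 rad -0.85 Fz 5.7 op 0.022
```

```bash
python3 -m crank '{"claw":[0,0,0,0,0,0,0,0],"delta_pos":[[0,0.1,0],[-0.003,0.2,0],[-0.008,0.3,0],[-0.017,0.399,0],[-0.028,0.499,0],[-0.042,0.598,0],[-0.058,0.696,0],[-0.077,0.795,0]],"roll":[0.24,0.48,0.72,0.96,1.19,1.43,1.67,1.91]}'
python3 -c "from h import *;hk()"
```

```text
time: 21.0
tool_pos: [0.5583, 0.1284, 0.0891]
tool_rot: [-3.139, 0.0, 1.572]
contact_force: [-7.4, 0.0, 6.5]
opening: 0.0216
t 21.0 theta 0.042 r 99.4 tool-phi -1.23 z 0.0891 push cw 7.42 rad -0.21 Fz 6.5 op 0.0216
```

```bash
python3 -m crank '{"claw":[0,0,0,0,0,0,0,0],"delta_pos":[[0,0.06,0],[-0.002,0.12,0],[-0.004,0.18,0],[-0.007,0.24,0],[-0.011,0.3,0],[-0.016,0.36,0],[-0.022,0.42,0],[-0.029,0.48,0]],"roll":[0.14,0.29,0.43,0.57,0.72,0.86,1,1.15]}'
python3 -c "from h import *;hk()"
```

```text
time: 21.67
tool_pos: [0.57, 0.1278, 0.0892]
tool_rot: [-3.139, 0.001, 1.452]
contact_force: [-7.2, 0.2, 6.2]
opening: 0.0214
t 21.67 theta 0.161 r 99.3 tool-phi -1.3 z 0.0892 push cw 7.18 rad 0.47 Fz 6.2 op 0.0214
```

```bash
cat >> h.py <<'E'
def avg(n=5):
    L=[]
    for i in range(n):
        o=robot.observe();p=np.array(o['tool_pos'][:2])-C;cw=np.array([p[1],-p[0]])/np.linalg.norm(p);L.append(-np.array(o['contact_force'][:2])@cw);cam('top')
    print('cw forces',np.round(L,1),np.mean(L).round(2))
E
python3 -c "from h import *;hk();avg()"
python3 -m crank '{"claw":[0,0,0,0,0,0,0,0],"delta_pos":[[0,0.05,0],[-0.001,0.1,0],[-0.003,0.15,0],[-0.005,0.2,0],[-0.008,0.25,0],[-0.011,0.3,0],[-0.015,0.35,0],[-0.02,0.4,0]],"roll":[0.12,0.24,0.36,0.48,0.6,0.72,0.84,0.96]}'
python3 -c "from h import *;hk();avg()"
```

```text
t 21.67 theta 0.161 r 99.3 tool-phi -1.3 z 0.0892 push cw 7.18 rad 0.47 Fz 6.2 op 0.0214
cw forces [7.2 6.1 6.1 7.  5.9] 6.47
time: 22.58
tool_pos: [0.5797, 0.1263, 0.0891]
tool_rot: [-3.138, 0.001, 1.352]
contact_force: [-7.7, -0.1, 6.6]
opening: 0.0217
t 22.58 theta 0.26 r 99.2 tool-phi -1.39 z 0.0891 push cw 7.56 rad 1.6 Fz 6.6 op 0.0217
cw forces [7.6 7.4 7.6 7.4 7. ] 7.39
```

```bash
python3 -m crank '{"claw":[0,0,0,0,0,0,0,0],"delta_pos":[[0,0.05,0],[-0.001,0.1,0],[-0.003,0.15,0],[-0.005,0.2,0],[-0.008,0.25,0],[-0.011,0.3,0],[-0.015,0.35,0],[-0.02,0.4,0]],"roll":[0.12,0.24,0.36,0.48,0.6,0.72,0.84,0.96]}'
python3 -c "from h import *;hk();avg()"
```

```text
time: 23.5
tool_pos: [0.5892, 0.1238, 0.0891]
tool_rot: [-3.138, 0.001, 1.251]
contact_force: [-9.3, 1.7, 7.2]
opening: 0.0218
t 23.5 theta 0.359 r 99.0 tool-phi -1.47 z 0.0891 push cw 9.37 rad 1.11 Fz 7.2 op 0.0218
cw forces [9.4 7.8 8.2 8.1 7.6] 8.21
```

```bash
python3 -c "
from h import *
o=robot.observe();print(o['torque'],o['contact_force'],o['tool_rot'])"
```

```text
[0.05742702 1.03645279 0.09377975] [-7.43917394  0.83020659  6.37485292] [-3.13856761e+00  8.14589371e-04  1.25143986e+00]
```

```bash
python3 -m crank '{"claw":[0,0,0,0,0,0,0,0],"delta_pos":[[0,0.035,0],[0,0.07,0],[-0.001,0.105,0],[-0.002,0.14,0],[-0.004,0.175,0],[-0.006,0.21,0],[-0.008,0.245,0],[-0.01,0.28,0]],"roll":[0.08,0.16,0.24,0.33,0.41,0.5,0.58,0.66]}'
python3 -c "from h import *;hk();print(robot.observe()['torque']);avg()"
```

```text
time: 24.42
tool_pos: [0.5957, 0.1215, 0.0891]
tool_rot: [-3.138, 0.001, 1.182]
contact_force: [-8.8, 2.0, 7.1]
opening: 0.0217
t 24.42 theta 0.428 r 99.0 tool-phi -1.47 z 0.0891 push cw 8.91 rad 1.28 Fz 7.1 op 0.0217
[0.17326141 1.12388236 0.21520989]
cw forces [8.9 8.9 7.6 7.9 7.6] 8.19
```

```bash
python3 - <<'E'
from h import *
for i in range(6):
    o=robot.observe();p=np.array(o['tool_pos'][:2])-C;F=np.array(o['contact_force'])
    cw=np.array([p[1],-p[0]])/np.linalg.norm(p)
    print(np.round(-F[:2]@cw,2),np.round(o['torque'],3),np.round(F,1));cam('top')
E
```

```text
8.0 [0.14  0.963 0.197] [-7.7  2.3  6.6]
7.54 [0.163 1.067 0.153] [-7.4  1.8  6.5]
8.2 [0.161 1.007 0.168] [-8.4  0.9  6. ]
7.87 [0.181 1.046 0.145] [-7.8  1.6  6.6]
8.09 [0.148 1.025 0.189] [-8.3  1.   6.1]
8.35 [0.124 1.009 0.192] [-8.1  2.3  7. ]
```

```bash
python3 -m crank '{"claw":[0.28,0.28,0.28,0.28,0.28,0.28,0.28,0.28],"delta_pos":[[0,-0.06,0],[0,-0.12,0],[0,-0.12,0],[0,-0.12,0],[0,-0.12,0],[0,-0.12,0],[0,-0.12,0],[0,-0.12,0]],"roll":[-0.1,-0.25,-0.25,-0.25,-0.25,-0.25,-0.25,-0.25]}' 40
python3 -c "from h import *;hk();print(robot.observe()['torque']);avg(3)"
```

```text
time: 25.63
tool_pos: [0.5934, 0.1223, 0.0887]
tool_rot: [-3.139, 0.001, 1.208]
contact_force: [-5.6, 1.4, 2.9]
opening: 0.0258
t 25.63 theta 0.404 r 98.9 tool-phi -1.36 z 0.0887 push cw 5.77 rad 0.57 Fz 2.9 op 0.0258
[0.07214639 0.77135367 0.035385  ]
cw forces [5.8 5.5 5.8] 5.7
```

```bash
python3 -m crank '{"claw":[0.28,0.28,0.28,0.28,0.28,0.28,0.28,0.28],"delta_pos":[[0,0.02,0],[0,0.04,0],[0,0.06,0],[0,0.08,0],[0,0.1,0],[0,0.12,0],[0,0.12,0],[0,0.12,0]],"roll":[0,0,0,0,0,0,0,0]}'
python3 -c "from h import *;hk();print(robot.observe()['torque']);avg(3)"
```

```text
time: 26.45
tool_pos: [0.5957, 0.1217, 0.0887]
tool_rot: [-3.138, 0.001, 1.208]
contact_force: [-7.1, 3.0, 4.6]
opening: 0.0257
t 26.45 theta 0.427 r 99.2 tool-phi -0.01 z 0.0887 push cw 7.7 rad -0.33 Fz 4.6 op 0.0257
[ 0.29228889  1.01665554 -0.01968326]
cw forces [7.7 7.1 7.3] 7.36
```

```bash
python3 -m crank '{"claw":[0.28,0.28,0.28,0.28,0.28,0.28,0.28,0.28],"delta_pos":[[0,0.02,0],[0,0.04,0],[0,0.06,0],[0,0.08,0],[0,0.1,0],[0,0.12,0],[0,0.14,0],[0,0.16,0]],"roll":[0.05,0.1,0.15,0.2,0.25,0.3,0.35,0.4]}'
python3 - <<'E'
from h import *
hk();print(robot.observe()['torque']);avg(3)
s=cam('side')
cv2.imwrite('pics/side13.png',s['color'][230:350,220:360].repeat(5,0).repeat(5,1))
E
```

```text
time: 27.27
tool_pos: [0.5985, 0.1205, 0.0886]
tool_rot: [-3.136, 0.002, 1.166]
contact_force: [-10.2, 2.1, 6.5]
opening: 0.026
t 27.27 theta 0.458 r 99.1 tool-phi -0.64 z 0.0886 push cw 10.2 rad 1.97 Fz 6.5 op 0.026
[0.3496994  1.57225884 0.06605748]
cw forces [10.2 11.  10.6] 10.59
```

View pics/side13.png

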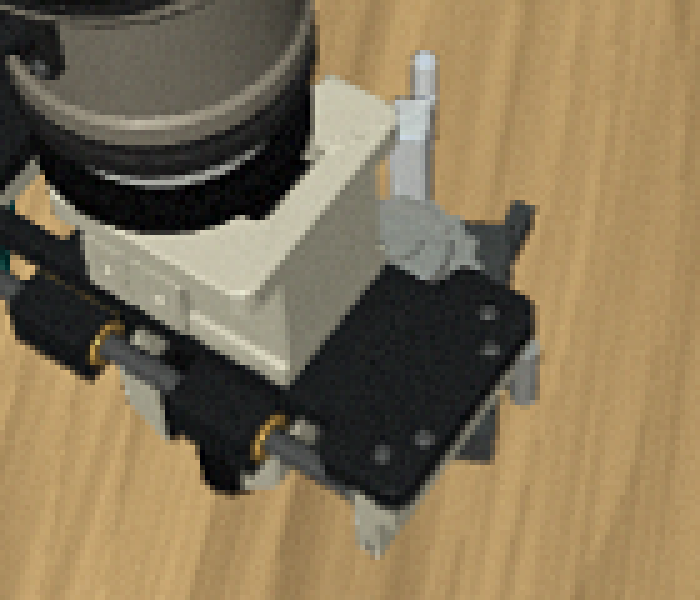

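```bash
python3 -m crank '{"claw":[0.3,0.4,0.5,0.6,0.6,0.6,0.6,0.6],"delta_pos":[[0,-0.08,0],[0,-0.12,0],[0,-0.12,0],[0,-0.12,0],[0,-0.12,0],[0,-0.12,0],[0,-0.12,0],[0,-0.12,0]],"roll":[0,0,0,0,0,0,0,0]}'
python3 -c "from h import *;hk();print(robot.observe()['torque'])"
python3 -m crank '{"claw":[0.6,0.6,0.6,0.6,0.6,0.6,0.6,0.6],"delta_pos":[[0,0,-0.2],[0,0,-0.8],[0,0,-1.6],[0,0,-2.6],[0,0,-3.6],[0,0,-4.6],[0,0,-5.2],[0,0,-5.6]],"roll":[0,0,0,0,0,0,0,0]}'
python3 -c "from h import *;hk();print(robot.observe()['contact_force'])"
```

```text
time: 28.13
tool_pos: [0.5987, 0.1207, 0.089]
tool_rot: [3.141, -0.0, 1.168]
contact_force: [0.3, 0.7, 0.5]
opening: 0.0548
t 28.13 theta 0.459 r 99.3 tool-phi -0.48 z 0.089 push cw -0.01 rad -0.73 Fz 0.5 op 0.0548
[-0.01795452 -0.04407737 -0.01809995]
time: 28.8
tool_pos: [0.5991, 0.1208, 0.2318]
tool_rot: [3.138, -0.002, 1.168]
contact_force: [0.5, -0.8, 0.4]
opening: 0.0551
t 28.8 theta 0.463 r 99.6 tool-phi -0.28 z 0.2318 push cw -0.77 rad 0.6 Fz 0.4 op 0.0551
[ 0.4791094  -0.84877424  0.4267612 ]
```

```bash
python3 -m crank '{"claw":[0.6,0.6,0.6,0.6,0.6,0.6,0.6,0.6],"delta_pos":[[0.4,0,0],[1.2,0,0],[2,0,0],[3,0,0],[4,0,0],[4.6,0,0],[5,0,0],[5,0,0]],"roll":[0,0,0,0,0,0,0,0]}'
python3 - <<'E'
from h import *
import pickle
t=cam('top');s=cam('side');pickle.dump((t,s),open('c14.pkl','wb'))
cv2.imwrite('pics/side14.png',s['color']);cv2.imwrite('pics/top14.png',t['color'])
cv2.imwrite('pics/top14z.png',t['color'][190:290,230:360].repeat(6,0).repeat(6,1))
E
```

```text
time: 29.47
tool_pos: [0.6471, 0.2384, 0.2265]
tool_rot: [-3.139, 0.001, 1.17]
contact_force: [0.1, -0.1, -0.1]
opening: 0.0553
```

View pics/side14.png

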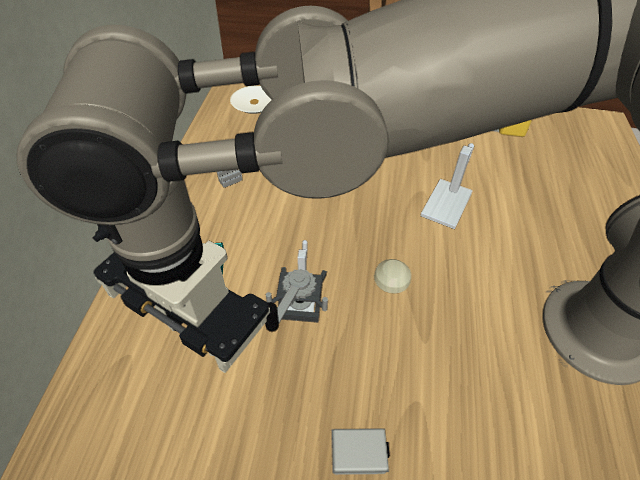

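View pics/top14z.png

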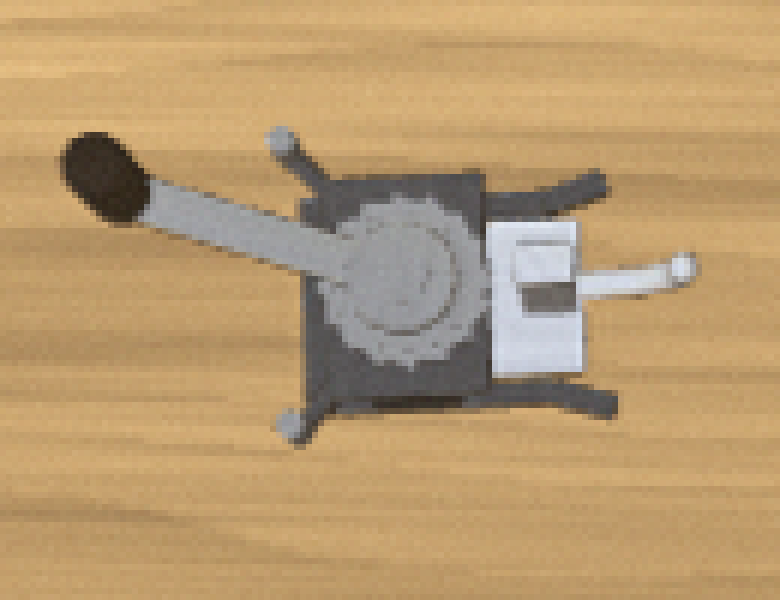

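View pics/top14.png

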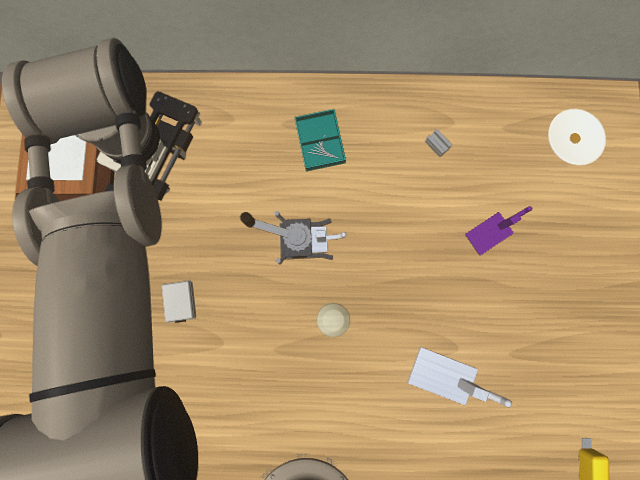

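```bash
python3 - <<'E'
from h import *
import pickle
np.set_printoptions(precision=4,suppress=True)
t,s=pickle.load(open('c14.pkl','rb'))
f=lambda p:(np.array(p,float)+.5)/6-.5+[230,190]
e=np.array([-.0645,.9979]);n=np.array([.9979,.0645])
Ccam=np.array([.5613,.0284])
P=onz(t,f([[580,222],[584,374]]),.008)[:,:2]-Ccam;print('back edge x,n',P@e,P@n)
k=onz(t,f([[92,162]]),.13)[0,:2]-Ccam;print('knob theta',np.arctan2(k@n,k@e),np.linalg.norm(k))
E
```

```text
back edge x,n [-0.0595 -0.0584] [ 0.0267 -0.0283]
knob theta 0.34241096485520045 0.10067489635023333
```

```bash
python3 -c "
from h import *
o=robot.observe();print(o['time'],o['contact_force']);print(robot.hand_in())"
```

```text
29.5667 [ 0.67775825 -0.12785419  0.48082315]
the job is handed in; nothing more can be done
None
```

I slid the smaller white hook into the clamp until it butted against the back stop, tightened the screw with the ratchet handle, let go and handed in at about 29.6 s.

- **Seating:** at the stop, 1.75 mm of further commanded travel moved the hook only 0.2 mm, at 11 N. The last top picture puts the plate's back edge at about x = -59 mm in the clamp's frame, where fully home is -60 mm.
- **Clamping:** the handle made two full tightening swings and a third that stopped partway. The knob force rose from about 1.5–4 N running free to about 10.5 N, short of the pin, and I stopped there. I kept all readings below 15 N.
- **Surroundings:** the last pictures show the tray, slider, case, paperweight and the other two hooks where they were at the start. The gripper was clear of everything.

Two checks were less certain:

- **Knob force:** before I loosened the grip, the direct reading was 8–9 N. Adding the twist carried through the grip brought it to about 10 N. A push with the fingers loosened read 10.2–11 N, though the handle may not have moved during it.
- **Handle angle:** the last picture puts the handle at about 0.35 rad, while the tool position suggested about 0.43 rad. I put this down to the fingers giving under load, but a slight spring-back of the handle is possible. I did not push the knob again after letting go, and the screw foot touching the plate was not seen directly.

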